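# Close the jar clamp with a quarter turn of play

### The arm

A 7-joint arm with a two-finger parallel gripper is mounted at the origin on a cart in front of the work surface, level with it; the furniture and walls round the work are solid. World frame = base frame: x ahead of the robot, y to its left, z up, the work surface at z = 0. Lengths are in m, angles in rad, forces in N, time in s.
With the tool pointing down it reaches from about 0.425 to 0.95 m from the base axis. Payload 4.7 kg.
Tool frame: the origin (TCP) lies at the very end of the fingers, on their centre line; the grasp point (between the pads) lies 19 mm behind it (env.pinch_z is the z of the grasp point in the tool frame, in m); z points along the fingers, y is the direction in which the jaws open and shut (so a half turn about z gives the same grasp; the last joint's range is limited). The gripper opens to 85 mm and grips with 20 to 120 N. Pads are 22 mm wide; open, the fingers measure 114 mm over their backs; the gripper's body (76 mm by 85 mm) begins 54 mm behind the grasp point. The pads swing forward as they close: fully open they stand 13 mm farther back than shut.
Start: joints at [-1.307, 0.469, -0.049, 1.532, 0.024, 1.141, -0.082], TCP at [0.195, 0.646, 0.231] pointing down, gripper open.
Joint ranges: [-2.59, 2.59], [-0.33, 1.99], [-1.39, 1.29], [0.1, 2.45], [-1.04, 4.18], [0.21, 1.99], [-2.66, 2.66]. Speed limits (rad/s): [2.57, 2.57, 3.14, 3.14, 3.14, 3.14, 3.14].

### API

Orientations are given as a 3x3 rotation matrix whose columns are the frame's x, y, z axes.
In Python, from cell import env, read_camera, camera_params gives the robot as it stands.
- The arm moves only by the tool play_rows, never from a script. Its argument "increments" is a list of rows, each a list of 3 entries, a list of its own where there are three numbers: the shift along the tool's x, y, z each as a share of 12 cm, from -1 to 1, then the turn, a rotation vector about the tool's x, y, z each as a share of pi/2 rad, from -1 to 1, then the closure, from 0 (fully open) to 1 (shut). In form: [[[dx, dy, dz], [ax, ay, az], fingers], ...]. A call has 1 to 20 rows; each row is the pose to reach, as a shift and turn from the pose commanded when the call began, along the tool's axes at that moment; what a row does not reach only later rows make up. A row lasts 1/8 s, in which the tool goes at most 62.5 mm and 10.7 degrees, less where a joint would pass 70% of its speed; a pose out of reach is approached as far as the arm can. A call with a number of a shift or a turn outside -1 to 1 is refused whole. A call with a gripper value outside its range is refused whole. The fingers move at their own pace and stop on an object; "force" is the grip in N (left out, the last holds). Time passes only in rows, so rows that repeat a pose let the fingers close. It gives the time, the measured TCP pose, the force and the opening at its end, in the units of the state.
- env.state(): the state, without advancing time (a new reading comes with each control period).
- read_camera(name): name is "scene" or "side" or "wrist"; returns (picture, depth): 384x512x3 uint8, red, green, blue; 384x512 float32, m along the optical axis (not along the pixel's ray), 0 where there is no reading.
- camera_params(name): a dict with "camera_matrix" (3x3 intrinsics, pixels), "k1" (the pictures are not rectified: a ray, as slopes to the right and down, at radius r is drawn at 1 + k1 r^2 times it, then the intrinsics apply), "extrinsics" (4x4, takes a point from world to camera coordinates); the wrist camera has in their place "T_tool_cam" (4x4, takes a point from camera to tool coordinates, whose origin is the TCP and whose axes are the flange's). Camera axes: x right, y up, looking along -z (the intrinsics and any distortion apply to the point x, -y, -z); pixel columns grow to the right and rows downward; lengths in m; the calibration is good to about 2 mm. A picture is of the moment at which its call begins: read the wrist's pose just before it. camera_params takes no time and is no camera call.
- env.close_job(): hands the job in, once; it reports no verdict.
The state is a dict: "t": time; "joint_pos": joint angles; "dq": joint speeds; "effort": joint torques, N m; "tcp_pos": TCP position; "ee_rot": TCP orientation; "wrist_force": force on the tool from outside, world axes, zero at the start; "moment": the same for the moment, N m; "finger_gap": finger opening in m.
Only numpy, scipy, OpenCV 4.12 (cv2) and the standard library are available. Lean on these libraries where they do the work, as an engineer would, in place of code of your own. Each camera call takes 0.05 s, during which the arm holds its last target.

### The job

Swing the clamp arm over the sample jar until it stops at home, then turn the thumbscrew clockwise (seen from above) until it bottoms. From there back it off a quarter turn, so that the jar is kept in but its cap not squeezed, and leave the jar standing upright in its nest.

Things in the scene. Friction and masses are not known exactly. Their poses are not given: they have to be found in the camera images.
- clamp_stand: fixed clamp stand: aluminium base plate 185 x 100 x 12 mm with a grey ring nest (inner radius 29 mm, rim 26 mm above the table) and, 95 mm behind it, a steel post carrying the swing arm. Origin on the table under the nest's centre; own +x points from the nest to the post, z up
- nest_floor (a point): centre of the nest's floor, 12 mm above the table, where the jar stands
- swing_pivot (a point): point on the arm's upright hinge axis (post axis), 103 mm above the table, the height of the arm's middle. The post's top is 121 mm above the table
- swing_handle (a point): grip point on the free end of the steel swing arm, 180 mm from the hinge axis and 85 mm beyond the thumbscrew's axis: a level bar 16 mm wide and 14 mm high, its middle 103 mm above the table, ending 25 mm beyond this point; free space below it. Own x lies along the arm toward the hinge, y across it (the direction to pinch), z up
- clamp_arm (a joint): swing of the arm about its upright hinge: 0 = home against its stop, the thumbscrew exactly over the nest; grows counter-clockwise seen from above as the arm is swung away (to the right as the robot sees it), at most 1.4 rad. Stays where it is left; moving it needs about 2 N at the handle
- thumbscrew (a joint): turn of the thumbscrew: 0 = bottomed (hard stop; the black bar then lies along the arm and the rubber foot is 1 mm above the jar's cap); grows counter-clockwise seen from above as it is backed off, at most 4.7 rad. The screw rises 8 mm per turn. Its friction is about 0.05 N m, it stays where it is left
- thumbscrew_grip (a point): centre of the thumbscrew's upright black bar, on the screw's axis, 95 mm from the arm's hinge axis, 138 mm above the table when bottomed. The bar is 74 mm long (own x), 14 mm thick (own y, the direction to pinch; the round lobes at both ends are 18 mm thick and leave 38 mm of flat between them), 30 mm high; 12 mm of free height between its underside and the arm
- jar_center (a point): centre of the capped glass sample jar, 52 mm in diameter and 66 mm tall, standing loose in the nest; z up along the jar. With the arm swung away or home the jar's top is below the arm and the screw's foot
Mind the look-alikes: they are no part of the job. Of the things like the part that bears jar_center, leave any that is yellow; of the rest the smaller one is meant.

How it is judged:
On the way, in this order (a step that is already met when the one before it is completed fails the run):
1. the clamp arm is home over the jar (value of joint clamp_arm below 0.07 rad), for 0.2 s.
2. with the arm home, the thumbscrew is bottomed (value of joint thumbscrew below 0.08 rad and value of joint clamp_arm below 0.09 rad), for 0.1 s.
At the end, for the whole second after the job is handed in: The arm is home (within 5 degrees), the thumbscrew stands a quarter turn back from its bottom (90 degrees, give or take 15) and is still, and the jar stands upright and at rest in its nest (centre within 10 mm of the nest's, tilt under 0.1 rad) (value of joint clamp_arm below 0.09 rad and value of joint thumbscrew between 1.31 and 1.83 rad and not (velocity of joint thumbscrew above 0.1 rad/s) and not (velocity of joint thumbscrew below -0.1 rad/s) and horizontal distance between jar_center and nest_floor below 0.01 m and angle between jar_center's own z axis and vertical below 0.1 rad and linear speed of jar below 0.02 m/s); the robot touches nothing.
It fails at once if the jar is tipped or knocked out of its nest (angle between jar_center's own z axis and vertical above 0.35 rad or horizontal distance between jar_center and nest_floor above 0.03 m).
It also fails if it takes over 64 s, if anything falls off the work surface, if the arm or the gripper's body presses on something with over 40 N, if the wrist force passes 120 N, or if a joint passes its speed limit or range.

## Working session

There is one attempt and no reset: what is moved stays moved. The work goes in short steps, Python scripts to look and compute and a tool call to move; the robot and the scene stay as the last step left them, time stands still between calls to the robot, and variables do not carry over. Pictures are saved under pics/ and viewed, and the job is handed in when it is done.

Besides the shell and the picture viewer there is one more tool, called after "Call:" as name(argument=value, ...), one argument or row to a line, values as JSON. play_rows: Moves the arm, as the interface text tells. Shift numbers are shares of 12 cm and turn numbers shares of pi/2 rad, none past 1 either way. Its arguments: {"type":"object","properties":{"increments":{"type":"array"},"force":{"type":"number"}},"required":["increments"]}

```bash
ls; mkdir -p pics
python3 - <<'E'
from cell import env, read_camera, camera_params
import cv2,numpy as np
print(env.state())
print(env.pinch_z)
for n in ["scene","side","wrist"]:
    p,d=read_camera(n); cv2.imwrite(f"pics/{n}0.png",p[:,:,::-1]); np.savez(f"pics/{n}0.npz",p=p,d=d)
    print(n,camera_params(n))
E
```

```text
pics
{'t': 0.0, 'joint_pos': array([-1.30692196,  0.46944159, -0.0486036 ,  1.53372005,  0.02407689,
        1.14096856, -0.08228744]), 'dq': array([ 0.00037894,  0.00227341,  0.00096705, -0.00024   , -0.00144062,
        0.00117356, -0.00068385]), 'effort': array([ 2.21430810e-04, -5.10309935e+01, -4.65708843e-02, -2.37720448e+01,
        1.06381989e-02,  7.49688334e-03,  3.03498879e-06]), 'tcp_pos': array([0.19461994, 0.64571834, 0.23025027]), 'ee_rot': array([[-9.57459226e-01,  2.88568123e-01, -5.18752710e-04],
       [ 2.88568586e-01,  9.57457376e-01, -1.88281871e-03],
       [-4.66378524e-05, -1.95241788e-03, -9.99998093e-01]]), 'wrist_force': array([-0.65358003,  0.568302  ,  0.24291925]), 'moment': array([ 0.00104468,  0.04207917, -0.00948295]), 'finger_gap': 0.08539263991461912}
-0.0187
scene {'camera_matrix': array([[432.19400357,   0.        , 258.09693449],
       [  0.        , 432.19400357, 186.57676441],
       [  0.        ,   0.        ,   1.        ]]), 'k1': -0.042446711152733685, 'extrinsics': array([[-0.9643823 ,  0.26431166, -0.01030168,  0.48717298],
       [-0.
[... 502 characters left out ...]
-0.30336718],
       [-0.74747206,  0.36720597,  0.55357502, -0.58070113],
       [ 0.        ,  0.        ,  0.        ,  1.        ]])}
wrist {'camera_matrix': array([[280.73971643,   0.        , 256.42835094],
       [  0.        , 280.73971643, 192.29130241],
       [  0.        ,   0.        ,   1.        ]]), 'k1': 0.018027498735346325, 'T_tool_cam': array([[ 4.12724176e-05,  9.50909863e-01,  3.09467980e-01,
         7.98658759e-02],
       [ 9.99999942e-01, -1.43827224e-04,  3.08575738e-04,
        -2.32599476e-04],
       [ 3.37937633e-04,  3.09467949e-01, -9.50909814e-01,
        -1.42521572e-01],
       [ 0.00000000e+00,  0.00000000e+00,  0.00000000e+00,
         1.00000000e+00]])}
```

View pics/scene0.png

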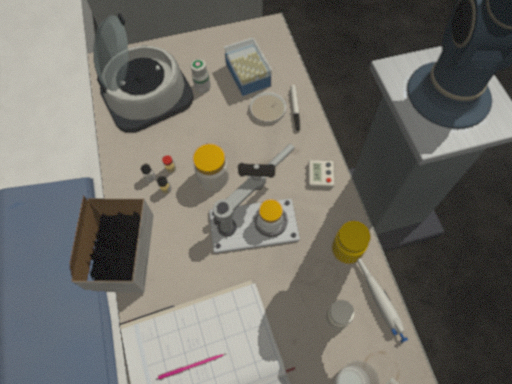

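View pics/side0.png

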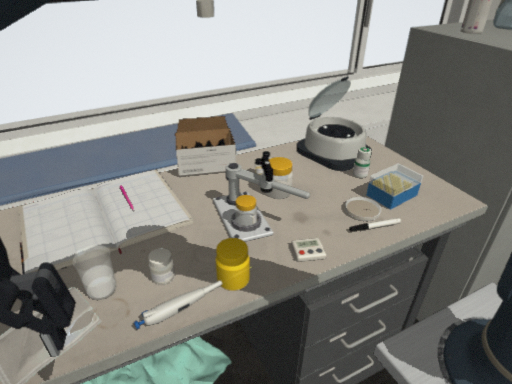

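View pics/wrist0.png

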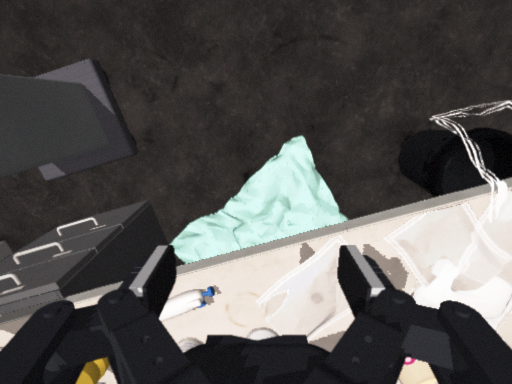

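Candidates for the jar: nested clear jar with orange cap at scene (270,215), bigger orange-capped jar (209,160), yellow jar (351,242). By the description it's the small one in the nest. The stand is at (255,228), with the only swing arm from (226,215) to (293,148). Now a close crop and measurements.

```bash
cat > h.py <<'E'
import numpy as np,cv2
from cell import env, read_camera, camera_params
def cloud(n,d,state=None):
    c=camera_params(n);K=c["camera_matrix"];h,w=d.shape
    u,v=np.meshgrid(np.arange(w),np.arange(h))
    pts=np.stack([u,v],-1).reshape(-1,1,2).astype(float)
    q=cv2.undistortPoints(pts,K,np.array([c["k1"],0,0,0,0])).reshape(h,w,2)
    P=np.stack([q[...,0]*d,-q[...,1]*d,-d],-1)
    if "extrinsics" in c:
        T=np.linalg.inv(c["extrinsics"])
    else:
        T0=np.eye(4);T0[:3,:3]=state["ee_rot"];T0[:3,3]=state["tcp_pos"];T=T0@c["T_tool_cam"]
    W=P@T[:3,:3].T+T[:3,3]; W[d<=0]=np.nan
    return W
def proj(n,X,state=None):
    c=camera_params(n);X=np.atleast_2d(X)
    if "extrinsics" in c: E=c["extrinsics"]
    else:
        T0=np.eye(4);T0[:3,:3]=state["ee_rot"];T0[:3,3]=state["tcp_pos"];E=np.linalg.inv(T0@c["T_tool_cam"])
    p=X@E[:3,:3].T+E[:3,3]; p=p*[1,-1,-1]
    return cv2.projectPoints(p.reshape(-1,1,3),np.zeros(3),np.zeros(3),c["camera_matrix"],np.array([c["k1"],0,0,0,0]))[0].reshape(-1,2)
E
python3 - <<'E'
from h import *
for n,(a,b,c,e) in {"scene":(130,270,190,320),"side":(140,250,190,320)}.items():
    z=np.load(f"pics/{n}0.npz");p,d=z["p"],z["d"]
    cv2.imwrite(f"pics/{n}_crop.png",cv2.resize(p[a:b,c:e,::-1],None,fx=5,fy=5,interpolation=cv2.INTER_CUBIC)[:600])
    W=cloud(n,d)
    X=W.reshape(-1,3);col=p.reshape(-1,3)
    uv=np.stack(np.meshgrid(np.arange(512),np.arange(384)),-1).reshape(-1,2)
    roi=(uv[:,0]>=c)&(uv[:,0]<e)&(uv[:,1]>=a)&(uv[:,1]<b)
    print(n,"z table",np.nanmedian(X[roi&(X[:,2]<.008)],0))
    def m(nm,k):
        print(nm,k.sum(),np.nanmean(X[k],0),np.nanmin(X[k],0),np.nanmax(X[k],0))
    black=roi&(col.max(1)<50)&(X[:,2]>.1)
    m("black",black)
    top=roi&(X[:,2]>.105)&(X[:,2]<.114)&(col.min(1)>60)
    m("armtop",top)
    posttop=roi&(X[:,2]>.117)&(X[:,2]<.126)&(col.min(1)>60)
    m("post",posttop)
    for nm,k in(("black",black),("arm",top)):
        q=X[k][:,:2];q=q[~np.isnan(q).any(1)];l=cv2.fitLine(q.astype(np.float32),cv2.DIST_HUBER,0,.001,.001).ravel();print(nm,l,np.degrees(np.arctan2(l[1],l[0])))
    hsv=cv2.cvtColor(p,cv2.COLOR_RGB2HSV).reshape(-1,3)
    cap=roi&(hsv[:,0]>8)&(hsv[:,0]<25)&(hsv[:,1]>170)&(hsv[:,2]>150)&(X[:,2]>.072)&(X[:,2]<.085)
    m("cap",cap)
    base=roi&(X[:,2]>.009)&(X[:,2]<.015)
    m("base",base)
    q=X[base][:,:2]; print(cv2.minAreaRect(q.astype(np.float32)))
E
```

```text
scene z table [5.32609559e-01 1.43672231e-01 8.52843870e-05]
black 167 [0.55339871 0.16318891 0.14758733] [0.52131287 0.14754326 0.13267924] [0.58390019 0.1755375  0.15900077]
armtop 721 [0.55808504 0.16575016 0.11006128] [0.45528772 0.09711507 0.10504884] [0.65070581 0.22705258 0.1139911 ]
post 176 [0.6205854  0.20284421 0.12038582] [0.54309639 0.15768238 0.11702476] [0.64789983 0.22473356 0.12582687]
black [ 0.94307506 -0.33257994  0.5597574   0.1614793 ] -19.425442
arm [0.8466466  0.5321555  0.558085   0.16575016] 32.15121
cap 356 [0.53888622 0.22047319 0.07772458] [0.51742141 0.19772588 0.07343477] [0.56123354 0.24194825 0.08335927]
base 2118 [0.57343352 0.22022882 0.01223133] [0.38747168 0.08039614 0.00900428] [0.67070384 0.27441238 0.01499844]
((0.5349917411804199, 0.1784052848815918), (0.1840113401412964, 0.2800394594669342), 84.74839782714844)
side z table [0.60488886 0.12807654 0.00086851]
black 171 [0.53898974 0.16441938 0.14965171] [0.51539346 0.1402794  0.13092224] [0.58456199 0.17601966 0.1582588 ]
armtop 492 [0.54617609 0.16086007 0.10983565] [0.45689987 0.09777574 0.10501271] [0.63596099 0.2278526  0.11386664]
post 72 [0.6171028  0.2024112  0.12015564] [0.54519985 0.16538683 0.11701916] [0.64951656 0.22323542 0.12568889]
black [ 0.9648166  -0.26292393  0.5432782   0.16470443] -15.243629
arm [0.83005106 0.5576874  0.5454419  0.16270313] 33.89602
cap 233 [0.54539093 0.19836963 0.07832439] [0.51432116 0.05374523 0.07231536] [0.60826061 0.24102524 0.08493123]
base 1046 [0.58921168 0.19889696 0.01266614] [ 0.39801115 -0.1161786   0.00902142] [0.91922268 0.33724904 0.01499133]
((0.6928214430809021, 0.12349000573158264), (0.37514495849609375, 0.5113288760185242), 54.136253356933594)
```

```bash
ls pics
```

```text
scene0.npz
scene0.png
scene_crop.png
side0.npz
side0.png
side_crop.png
wrist0.npz
wrist0.png
```

View pics/scene_crop.png

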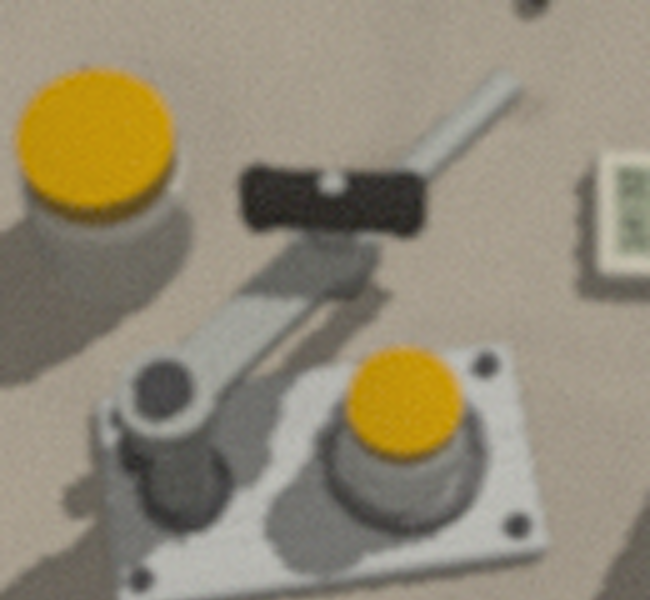

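View pics/side_crop.png

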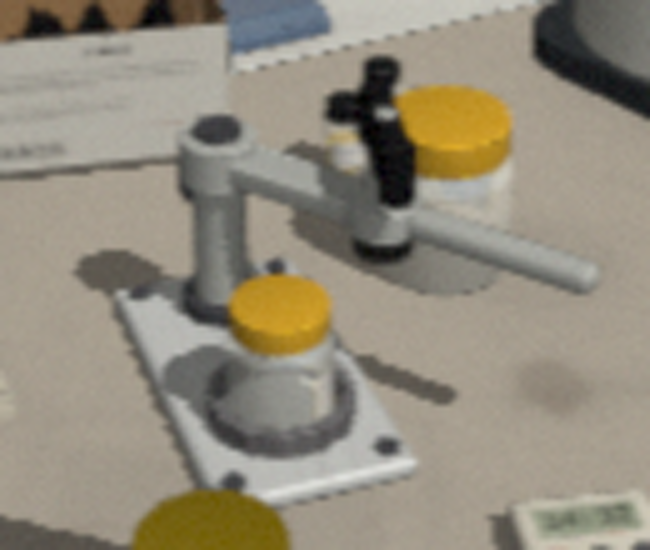

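Confirmed in the crops: the small clear jar (orange cap, scene crop ~(405,400)) sits in the nest. The arm is swung away and the black bar is at an angle to it. Refining the geometry and working out the first moves.

```bash
cat >> h.py <<'E'
def rz(a): 
    c,s=np.cos(a),np.sin(a); return np.array([[c,-s,0],[s,c,0],[0,0,1]])
def down(ydeg):
    "tool pointing down with tool y at world azimuth ydeg"
    a=np.radians(ydeg); y=np.array([np.cos(a),np.sin(a),0]); z=np.array([0,0,-1.]); x=np.cross(y,z); return np.stack([x,y,z],1)
def rel(pos,R,s=None,p0=None,R0=None):
    s=s or env.state(); R0=s["ee_rot"] if R0 is None else R0; p0=s["tcp_pos"] if p0 is None else p0
    from scipy.spatial.transform import Rotation as Ro
    d=R0.T@(np.asarray(pos)-p0)/.12
    a=Ro.from_matrix(R0.T@R).as_rotvec()/(np.pi/2)
    return d.round(3).tolist(),a.round(3).tolist()
E
python3 - <<'E'
from h import *
from scipy.optimize import least_squares
for n in("scene","side"):
    z=np.load(f"pics/{n}0.npz");p,d=z["p"],z["d"];W=cloud(n,d).reshape(-1,3)
    def box(c,r,z0,z1): return W[(np.hypot(W[:,0]-c[0],W[:,1]-c[1])<r)&(W[:,2]>z0)&(W[:,2]<z1)]
    q=box((.634,.212),.03,.117,.126); print(n,"post",len(q),q.mean(0),(q.min(0)+q.max(0))/2)
    q=box((.539,.220),.035,.074,.083); print("cap",len(q),q.mean(0),(q.min(0)+q.max(0))/2,q.max(0)-q.min(0))
    q=box((.483,.114),.05,.104,.114); print("handle",len(q),q.mean(0),q.min(0));l=cv2.fitLine(q[:,:2].astype(np.float32),cv2.DIST_HUBER,0,.001,.001).ravel();print(np.degrees(np.arctan2(l[1],l[0])),l)
    q=box((.553,.163),.05,.150,.17);print("bartop",len(q),np.median(q,0),(q.min(0)+q.max(0))/2);r=cv2.minAreaRect(q[:,:2].astype(np.float32));print(r);l=cv2.fitLine(q[:,:2].astype(np.float32),cv2.DIST_HUBER,0,.001,.001).ravel();print(np.degrees(np.arctan2(l[1],l[0])),l)
for t in[(.35,.5,.25),(.42,.40,.25),(.44,.30,.25),(.47,.19,.25),(.475,.107,.25)]:print(t)
print(rel((.30,.56,.25),down(90)))
print(rel((.47,.10,.25),down(123)))
E
```

```text
scene post 152 [0.63139152 0.20885194 0.12019646] [0.6311019  0.20943375 0.12085571]
cap 408 [0.53827957 0.21986241 0.07764925] [0.53769334 0.21913987 0.0781047 ] [0.0470804  0.04683051 0.00770677]
handle 205 [0.48497187 0.11961384 0.1093275 ] [0.45528772 0.09711507 0.1040438 ]
30.77209 [0.8592092  0.51162446 0.48497188 0.11961384]
bartop 277 [0.54998126 0.15936832 0.15584179] [0.55023908 0.15799409 0.15485425]
((0.5501154661178589, 0.15800422430038452), (0.01777533069252968, 0.0717635303735733), 71.67123413085938)
-18.043716 [ 0.95082045 -0.30974257  0.56151867  0.15666917]
side post 72 [0.62873096 0.20894447 0.12016575] [0.63155584 0.20803841 0.1208367 ]
cap 216 [0.53690249 0.22027604 0.07796858] [0.53931231 0.21919332 0.07748851] [0.0499823  0.04742087 0.0065869 ]
handle 181 [0.48859782 0.12302776 0.10902395] [0.45688724 0.09777574 0.10401555]
31.570454 [0.851997   0.52354664 0.5010966  0.13136736]
bartop 121 [0.54565265 0.16148696 0.15638757] [0.55020516 0.1581393  0.15443054]
((0.550574541091919, 0.159071683883667), (0.015769492834806442, 0.07068639993667603), 71.08317565917969)
-17.336037 [ 0.9545736  -0.29797533  0.5460816   0.16119449]
(0.35, 0.5, 0.25)
(0.42, 0.4, 0.25)
(0.44, 0.3, 0.25)
(0.47, 0.19, 0.25)
(0.475, 0.107, 0.25)
([-1.047, -0.432, -0.162], [-0.001, -0.0, -0.186])
([-3.509, -3.693, -0.157], [-0.001, -0.0, -0.553])
```

Call:
play_rows(
  increments=[
    [[-0.33,-0.33,-0.05],[0,0,0],0.5],
    [[-0.66,-0.66,-0.1],[0,0,0],0.5],
    [[-1,-1,-0.15],[0,0,0],0.5],
    [[-1,-1,-0.15],[0,0,0],0.5],
  ],
)

```text
t: 0.65
tcp_pos: [0.2789, 0.4925, 0.25]
ee_rot: [[-0.955, 0.297, 0.002], [0.297, 0.955, -0.001], [-0.002, -0.0, -1.0]]
wrist_force: [0.6, -0.2, 0.2]
finger_gap: 0.0426
```

Call:
play_rows(
  increments=[
    [[-0.33,-0.33,0],[0,0,0],0.5],
    [[-0.66,-0.66,0],[0,0,0],0.5],
    [[-1,-1,0],[0,0,0],0.5],
    [[-1,-1,0],[0,0,0],0.5],
  ],
)

```text
t: 1.15
tcp_pos: [0.3575, 0.3436, 0.2493]
ee_rot: [[-0.955, 0.296, 0.001], [0.296, 0.955, -0.001], [-0.001, -0.001, -1.0]]
wrist_force: [0.2, 1.1, -0.4]
finger_gap: 0.0428
```

Call:
play_rows(
  increments=[
    [[-0.33,-0.33,0],[0,0,0],0.5],
    [[-0.66,-0.66,0],[0,0,0],0.5],
    [[-1,-1,0],[0,0,0],0.5],
    [[-1,-1,0],[0,0,0],0.5],
  ],
)

```text
t: 1.65
tcp_pos: [0.4373, 0.1949, 0.2493]
ee_rot: [[-0.955, 0.295, 0.001], [0.295, 0.955, -0.001], [-0.001, -0.0, -1.0]]
wrist_force: [0.1, 0.8, 0.1]
finger_gap: 0.0426
```

Run:
```python
from h import *
s=env.state();print(s["t"],s["tcp_pos"],s["ee_rot"],s["joint_pos"],s["finger_gap"])
print(rel((.474,.1115,.23),down(121.8)))
```

```text
1.65 [0.43733359 0.19489597 0.24933881] [[-9.55395762e-01  2.95327753e-01  6.76137451e-04]
 [ 2.95327271e-01  9.55395871e-01 -7.29306957e-04]
 [-8.61363514e-04 -4.97094948e-04 -9.99999505e-01]] [-0.68791628  0.1248492   0.1988746   1.970216   -0.02727464  1.04887143
  0.79404255] 0.04255916468355485
([-0.497, -0.574, 0.162], [-0.001, 0.0, -0.544])
```

Call:
play_rows(
  increments=[
    [[-0.1,-0.12,0],[0,0,-0.11],0.5],
    [[-0.2,-0.24,0],[0,0,-0.22],0.5],
    [[-0.3,-0.36,0],[0,0,-0.33],0.5],
    [[-0.4,-0.48,0],[0,0,-0.44],0.5],
    [[-0.497,-0.574,0.1],[0,0,-0.544],0.5],
    [[-0.497,-0.574,0.16],[0,0,-0.544],0.5],
    [[-0.497,-0.574,0.16],[0,0,-0.544],0.5],
  ],
)

```text
t: 2.52
tcp_pos: [0.472, 0.1163, 0.2294]
ee_rot: [[-0.846, -0.533, -0.002], [-0.533, 0.846, 0.0], [0.002, 0.001, -1.0]]
wrist_force: [0.6, -0.1, -0.1]
finger_gap: 0.0424
```

Run:
```python
from h import *
s=env.state();print(s["t"],s["tcp_pos"],s["ee_rot"],s["joint_pos"],s["finger_gap"])
p,d=read_camera("wrist");W=cloud("wrist",d,s);np.savez("pics/w1.npz",p=p,d=d,W=W)
cv2.imwrite("pics/w1.png",p[:,:,::-1])
W=W.reshape(-1,3)
q=W[(np.hypot(W[:,0]-.483,W[:,1]-.116)<.05)&(W[:,2]>.104)&(W[:,2]<.116)];print(len(q))
if len(q)>10:
  l=cv2.fitLine(q[:,:2].astype(np.float32),cv2.DIST_HUBER,0,.001,.001).ravel();print(np.degrees(np.arctan2(l[1],l[0])),l,q.min(0),q.max(0))
print(rel((.474,.1115,.09),down(121.8)))
```

```text
2.525 [0.47196071 0.11633917 0.2293703 ] [[-8.46271319e-01 -5.32748881e-01 -1.86647113e-03]
 [-5.32749994e-01  8.46272668e-01  1.19815604e-04]
 [ 1.51571188e-03  1.09575899e-03 -9.99998251e-01]] [-0.50053443  0.15943629  0.19473411  1.97970241 -0.03714851  1.00747271
  1.84433163] 0.042420592914602887
1144
31.321323 [0.8542654  0.5198371  0.48970398 0.12046515] [0.45552904 0.09592451 0.10433632] [0.52757779 0.14824077 0.112311  ]
([0.009, -0.042, 1.165], [0.0, -0.0, 0.005])
```

View pics/w1.png

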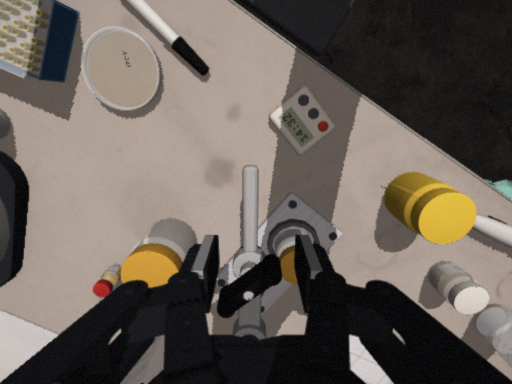

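The wrist view shows the handle bar's free end at (250,170), running up to the screw's black bar at (250,285). The fingers line up across the handle. Going down astride it.

Call:
play_rows(
  increments=[
    [[0.01,-0.04,0.3],[0,0,0],0.5],
    [[0.01,-0.04,0.6],[0,0,0],0.5],
    [[0.01,-0.04,0.9],[0,0,0],0.5],
    [[0.01,-0.04,1.0],[0,0,0],0.5],
    [[0.01,-0.04,1.0],[0,0,0],0.5],
  ],
)

```text
t: 3.2
tcp_pos: [0.4744, 0.1105, 0.1102]
ee_rot: [[-0.846, -0.533, -0.0], [-0.533, 0.846, 0.0], [0.0, 0.0, -1.0]]
wrist_force: [0.5, -0.8, 0.5]
finger_gap: 0.043
```

Call:
play_rows(
  increments=[
    [[0,0,0.08],[0,0,0],0.5],
    [[0,0,0.16],[0,0,0],0.5],
    [[0,0,0.16],[0,0,0],0.6],
    [[0,0,0.16],[0,0,0],0.65],
    [[0,0,0.16],[0,0,0],0.65],
  ],
)

```text
t: 3.82
tcp_pos: [0.4746, 0.1099, 0.0912]
ee_rot: [[-0.846, -0.533, 0.001], [-0.533, 0.846, 0.0], [-0.001, -0.0, -1.0]]
wrist_force: [-0.5, -0.4, 0.4]
finger_gap: 0.03
```

Run:
```python
from h import *
s=env.state();print(s["t"],s["tcp_pos"],s["wrist_force"],s["finger_gap"])
p,d=read_camera("side");cv2.imwrite("pics/s2.png",cv2.resize(p[100:280,150:390,::-1],None,fx=3,fy=3))
P=np.array([.6315,.209])
for a in [0,8,16,24,32,38.2,42]:
    th=211.8-a; t=np.radians(th); c=P+.185*np.array([np.cos(t),np.sin(t)])
    print(a,rel((*c,.09),down(th-90)))
```

```text
3.825 [0.4745816  0.109915   0.09117412] [-0.46050566 -0.37839253  0.44665565] 0.030035801917389457
0 ([-0.005, 0.013, 0.01], [-0.0, 0.0, 0.004])
8 ([-0.022, 0.227, 0.01], [-0.0, 0.0, 0.093])
16 ([-0.068, 0.437, 0.01], [0.0, 0.0, 0.182])
24 ([-0.143, 0.639, 0.01], [0.0, 0.0, 0.271])
32 ([-0.245, 0.828, 0.01], [0.0, 0.0, 0.36])
38.2 ([-0.342, 0.964, 0.01], [0.0, 0.0, 0.429])
42 ([-0.408, 1.042, 0.01], [0.0, 0.0, 0.471])
```

View pics/s2.png

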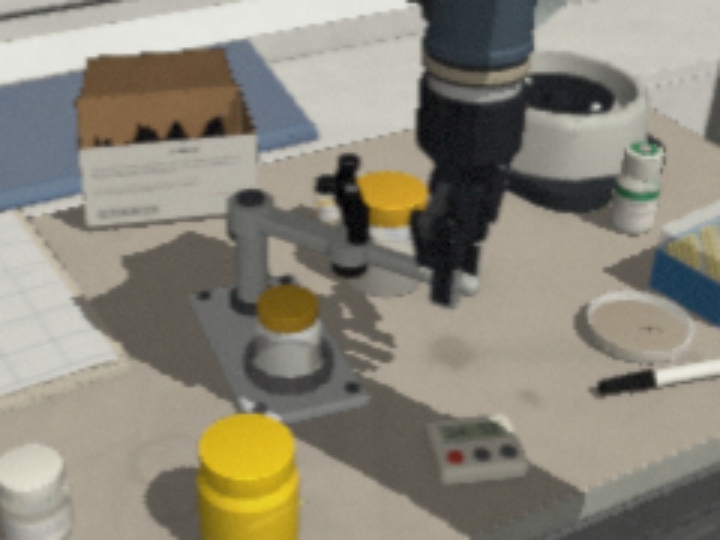

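The side crop shows the fingers on both sides of the handle's end (455,280), with nothing else touched. Swinging along the arc.

Call:
play_rows(
  increments=[
    [[-0.01,0.115,0.01],[0,0,0.047],0.65],
    [[-0.022,0.227,0.01],[0,0,0.093],0.65],
    [[-0.04,0.333,0.01],[0,0,0.138],0.65],
    [[-0.068,0.437,0.01],[0,0,0.182],0.65],
    [[-0.1,0.54,0.01],[0,0,0.227],0.65],
    [[-0.143,0.639,0.01],[0,0,0.271],0.65],
    [[-0.19,0.735,0.01],[0,0,0.316],0.65],
    [[-0.245,0.828,0.01],[0,0,0.36],0.65],
    [[-0.245,0.828,0.01],[0,0,0.36],0.65],
  ],
)

```text
t: 5.0
tcp_pos: [0.4464, 0.2105, 0.0899]
ee_rot: [[-1.0, 0.001, 0.001], [0.001, 1.0, 0.0], [-0.001, 0.001, -1.0]]
wrist_force: [0.2, -0.8, 0.7]
finger_gap: 0.0299
```

```bash
cat > arm.py <<'E'
from h import *
def armang(tag):
    P=np.array([.6315,.209])
    for n in("scene","side"):
        p,d=read_camera(n);W=cloud(n,d).reshape(-1,3);cv2.imwrite(f"pics/{tag}_{n}.png",cv2.resize(p[110:290,150:390,::-1],None,fx=3,fy=3))
        col=p.reshape(-1,3)
        q=W[(W[:,2]>.145)&(W[:,2]<.16)&(np.hypot(W[:,0]-.545,W[:,1]-.19)<.09)&(col.max(1)<70)]
        r=np.hypot(*(q[:,:2]-P).T);q=q[(r>.05)&(r<.14)]
        if len(q)>10:
            (c,sz,a)=cv2.minAreaRect(q[:,:2].astype(np.float32));l=cv2.fitLine(q[:,:2].astype(np.float32),cv2.DIST_HUBER,0,.001,.001).ravel()
            print(n,len(q),"bar c",np.round(c,4),np.round(sz,4),"arm dir",np.degrees(np.arctan2(*(np.array(c)-P)[::-1]))%360,"bar dir",np.degrees(np.arctan2(l[1],l[0])),"zmax",np.percentile(q[:,2],95))
E
python3 - <<'E'
from arm import *
s=env.state();print(s["t"],s["tcp_pos"],s["wrist_force"],s["finger_gap"])
armang("a3")
P=np.array([.6315,.209])
for a in [36,39,42,44,46]:
    th=211.8-a; t=np.radians(th); c=P+.185*np.array([np.cos(t),np.sin(t)])
    print(a,rel((*c,.09),down(th-90)))
E
```

```text
5.0 [0.44639281 0.21050255 0.08987158] [ 0.20257442 -0.76163478  0.72662756] 0.029877595056927917
scene 238 bar c [0.5375 0.2091] [0.0156 0.0693] arm dir 179.9627045276052 bar dir -50.067627 zmax 0.15802072635571995
side 51 bar c [0.5263 0.2162] [0.0131 0.0471] arm dir 176.09401546588572 bar dir -44.8614 zmax 0.15777594890818578
36 ([-0.007, 0.109, -0.002], [-0.0, -0.0, 0.045])
39 ([-0.015, 0.19, -0.002], [-0.0, -0.0, 0.078])
42 ([-0.027, 0.27, -0.003], [-0.0, -0.0, 0.112])
44 ([-0.037, 0.322, -0.003], [-0.0, -0.0, 0.134])
46 ([-0.05, 0.375, -0.003], [-0.0, -0.0, 0.156])
```

View pics/a3_scene.png

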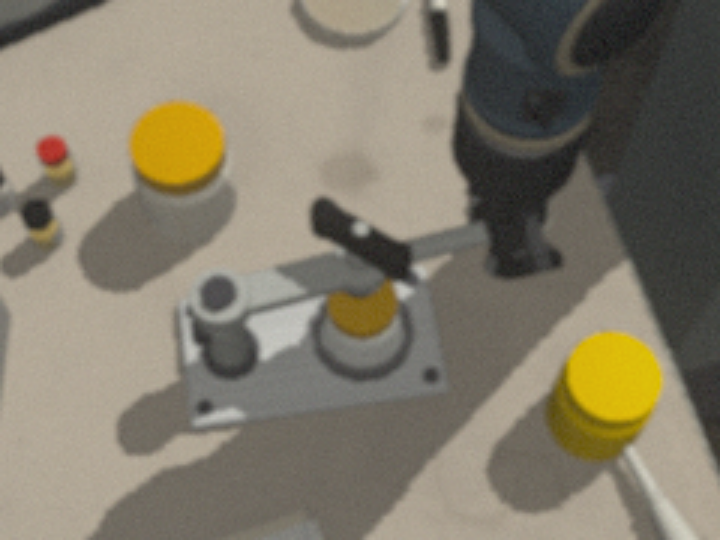

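Call:
play_rows(
  increments=[
    [[-0.007,0.07,0],[0,0,0.03],0.65],
    [[-0.015,0.14,0],[0,0,0.06],0.65],
    [[-0.015,0.19,0],[0,0,0.078],0.65],
    [[-0.02,0.22,0],[0,0,0.09],0.65],
    [[-0.02,0.22,0],[0,0,0.09],0.65],
  ],
)

```text
t: 5.72
tcp_pos: [0.4488, 0.2362, 0.0896]
ee_rot: [[-0.99, 0.144, -0.0], [0.144, 0.99, 0.0], [0.0, 0.0, -1.0]]
wrist_force: [0.3, 0.4, -1.1]
finger_gap: 0.0296
```

Run:
```python
from arm import *
s=env.state();print(s["t"],s["tcp_pos"],s["wrist_force"],s["finger_gap"])
armang("a4")
```

```text
5.725 [0.44876347 0.2361866  0.0896392 ] [ 0.33659536  0.37447175 -1.07301267] 0.029586114435852677
scene 233 bar c [0.5379 0.2212] [0.0138 0.0704] arm dir 172.55723722356765 bar dir -56.55256 zmax 0.15798389910436403
```

Call:
play_rows(
  increments=[
    [[0,0.02,0],[0,0,0.01],0.65],
    [[0,0.04,0],[0,0,0.01],0.65],
    [[0,0.04,0],[0,0,0.01],0.65],
  ],
)

```text
t: 6.2
tcp_pos: [0.4492, 0.2366, 0.0896]
ee_rot: [[-0.987, 0.162, -0.002], [0.162, 0.987, -0.005], [0.002, -0.006, -1.0]]
wrist_force: [-1.4, -8.5, 4.6]
finger_gap: 0.0298
```

Call:
play_rows(
  increments=[
    [[0,0.02,0],[0,0,0.01],0.65],
    [[0,0.04,0],[0,0,0.01],0.65],
    [[0,0.04,0],[0,0,0.01],0.65],
  ],
)

```text
t: 6.58
tcp_pos: [0.4494, 0.2367, 0.0894]
ee_rot: [[-0.984, 0.18, -0.006], [0.18, 0.984, -0.011], [0.003, -0.012, -1.0]]
wrist_force: [-2.0, -18.6, 10.9]
finger_gap: 0.0298
```

Run:
```python
from arm import *
s=env.state();print(s["t"],s["tcp_pos"],s["wrist_force"],s["moment"],s["finger_gap"])
armang("a5")
```

```text
6.575 [0.44941691 0.23667092 0.08939635] [ -2.02660101 -18.5576961   10.90441899] [-4.10800526  0.55024207  0.19240486] 0.02976632442886256
scene 234 bar c [0.5385 0.2216] [0.0141 0.0696] arm dir 172.25536731752683 bar dir -55.71551 zmax 0.15776462656023302
```

View pics/a5_scene.png

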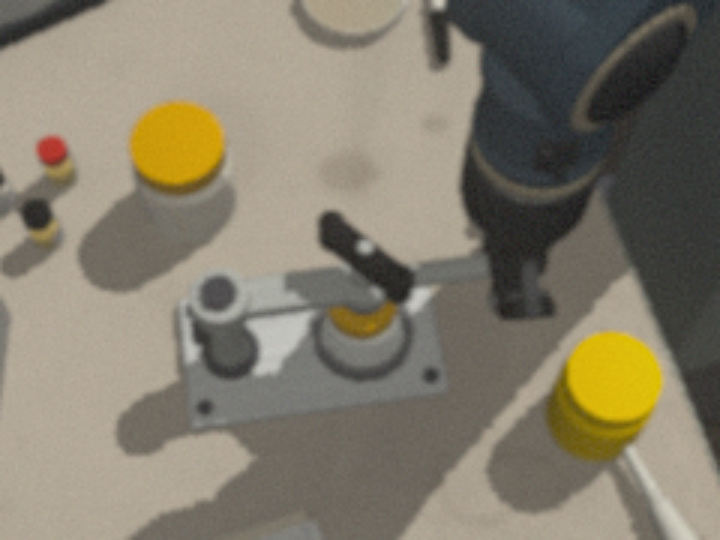

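Force rose to about 19 N with no more travel, so the arm is against its stop. Backing off and rising.

Call:
play_rows(
  increments=[
    [[0,-0.08,0],[0,0,0],0.6],
    [[0,-0.14,0],[0,0,0],0.5],
    [[0,-0.14,-0.3],[0,0,0],0.5],
    [[0,-0.14,-0.6],[0,0,0],0.5],
    [[0,-0.14,-0.95],[0,0,0],0.0],
    [[0,-0.14,-0.95],[0,0,0],0.0],
  ],
)

```text
t: 7.42
tcp_pos: [0.4493, 0.2307, 0.207]
ee_rot: [[-0.985, 0.175, 0.006], [0.175, 0.985, 0.005], [-0.005, 0.006, -1.0]]
wrist_force: [0.8, -0.4, -0.4]
finger_gap: 0.077
```

Run:
```python
from arm import *
s=env.state();print(s["t"],s["tcp_pos"],s["wrist_force"],s["joint_pos"],s["finger_gap"])
p,d=read_camera("wrist");W=cloud("wrist",d,s).reshape(-1,3);cv2.imwrite("pics/w6.png",p[:,:,::-1])
print(rel((.538,.2205,.215),down(34)))
armang("a6")
```

```text
7.425 [0.44925055 0.23070579 0.20703652] [ 0.78824159 -0.4323473  -0.38105078] [-0.88035096  0.2156634   0.37812021  1.98168471 -0.09914172  0.95325657
  0.94180967] 0.07695155718024738
([-0.753, 0.053, -0.08], [0.003, 0.0, 0.51])
scene 243 bar c [0.5385 0.2219] [0.0139 0.0699] arm dir 172.11815065153198 bar dir -56.655724 zmax 0.1577803397996253
side 167 bar c [0.5355 0.2193] [0.014  0.0711] arm dir 173.89274077817788 bar dir -59.1602 zmax 0.15758520495720832
```

View pics/w6.png

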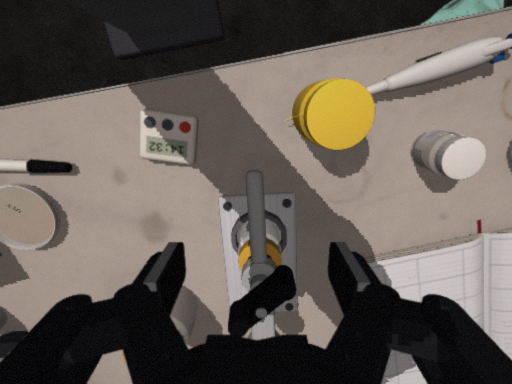

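Call:
play_rows(
  increments=[
    [[-0.15,0.01,-0.1],[0,0,0.1],0.0],
    [[-0.3,0.02,-0.1],[0,0,0.2],0.0],
    [[-0.45,0.03,-0.1],[0,0,0.3],0.0],
    [[-0.6,0.04,-0.1],[0,0,0.4],0.0],
    [[-0.74,0.05,-0.1],[0,0,0.52],0.0],
    [[-0.745,0.053,-0.1],[0,0,0.52],0.0],
    [[-0.745,0.053,-0.1],[0,0,0.52],0.0],
  ],
)

```text
t: 8.45
tcp_pos: [0.5353, 0.2197, 0.2146]
ee_rot: [[-0.548, 0.836, -0.002], [0.836, 0.548, -0.001], [0.001, -0.002, -1.0]]
wrist_force: [-0.7, -0.7, -0.8]
finger_gap: 0.0853
```

Run:
```python
from arm import *
s=env.state();print(s["t"],s["tcp_pos"],s["ee_rot"][:,1],s["joint_pos"],s["finger_gap"])
p,d=read_camera("wrist");W=cloud("wrist",d,s);cv2.imwrite("pics/w7.png",p[:,:,::-1])
W=W.reshape(-1,3);col=p.reshape(-1,3)
q=W[(W[:,2]>.148)&(W[:,2]<.16)&(np.hypot(W[:,0]-.537,W[:,1]-.2205)<.045)]
print(len(q))
if len(q)>20:
    print(cv2.minAreaRect(q[:,:2].astype(np.float32)),np.median(q,0)); l=cv2.fitLine(q[:,:2].astype(np.float32),cv2.DIST_HUBER,0,.001,.001).ravel();print(np.degrees(np.arctan2(l[1],l[0])))
print(rel((.537,.2205,.122),down(33)))
```

```text
8.45 [0.53531306 0.21967454 0.21460854] [ 0.83616133  0.54847861 -0.00233283] [-0.88261112  0.35568655  0.54357545  1.81134514 -0.21113807  1.03476884
  0.32280896] 0.08528779390516025
1655
((0.5379425883293152, 0.2188405692577362), (0.01731235533952713, 0.07327574491500854), 33.48078918457031) [0.53584777 0.22208424 0.15564441]
-56.655285
([-0.003, 0.016, 0.774], [-0.001, -0.0, 0.003])
```

View pics/w7.png

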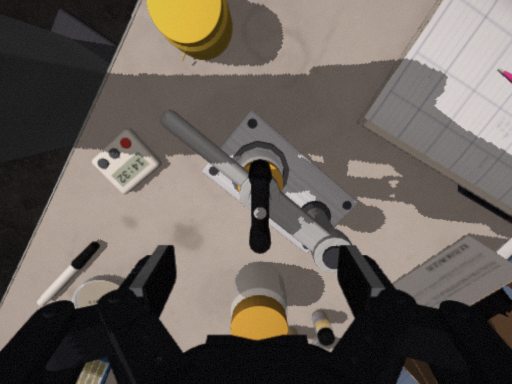

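The bar (260,205) lies upright in the wrist picture, midway between the fingers and aligned with them. Descending to grip.

Call:
play_rows(
  increments=[
    [[-0.01,0.015,0.25],[0,0,0],0.0],
    [[-0.01,0.015,0.5],[0,0,0],0.0],
    [[-0.01,0.015,0.7],[0,0,0],0.0],
    [[-0.01,0.015,0.77],[0,0,0],0.0],
    [[-0.01,0.015,0.77],[0,0,0],0.0],
  ],
)

```text
t: 9.12
tcp_pos: [0.5383, 0.2196, 0.1233]
ee_rot: [[-0.547, 0.837, -0.001], [0.837, 0.547, 0.0], [0.0, -0.0, -1.0]]
wrist_force: [0.6, -0.5, 0.3]
finger_gap: 0.0854
```

Call:
play_rows(
  increments=[
    [[0,0,0],[0,0,0],0.4],
    [[0,0,0],[0,0,0],0.7],
    [[0,0,0],[0,0,0],0.85],
    [[0,0,0],[0,0,0],1.0],
    [[0,0,0],[0,0,0],1.0],
    [[0,0,0],[0,0,0],1.0],
  ],
  force=40,
)

```text
t: 9.88
tcp_pos: [0.5386, 0.2195, 0.1238]
ee_rot: [[-0.546, 0.838, -0.0], [0.838, 0.546, 0.0], [0.0, -0.0, -1.0]]
wrist_force: [-0.7, -1.2, 5.7]
finger_gap: 0.0159
```

Run:
```python
from arm import *
s=env.state();print(s["t"],s["tcp_pos"],s["ee_rot"],s["joint_pos"],s["finger_gap"],s["wrist_force"],s["moment"])
armang("a8")
```

```text
9.875 [0.53855102 0.21945818 0.12377227] [[-5.45870512e-01  8.37869519e-01 -2.32811235e-04]
 [ 8.37869453e-01  5.45870561e-01  3.31033110e-04]
 [ 4.04447352e-04 -1.43642094e-05 -9.99999918e-01]] [-0.83591534  0.46690704  0.49972599  1.89061539 -0.29023522  0.85573141
  0.38851973] 0.015928513232313774 [-0.70834556 -1.16468374  5.6873044 ] [-0.1422575   0.48080212  0.06935185]
scene 138 bar c [0.5305 0.2396] [0.0303 0.0302] arm dir 163.1368071832212 bar dir -60.49986 zmax 0.15852945157352352
side 157 bar c [0.5329 0.2275] [0.0363 0.05  ] arm dir 169.3538712255668 bar dir -77.79327 zmax 0.15854601835536078
```

View pics/a8_side.png

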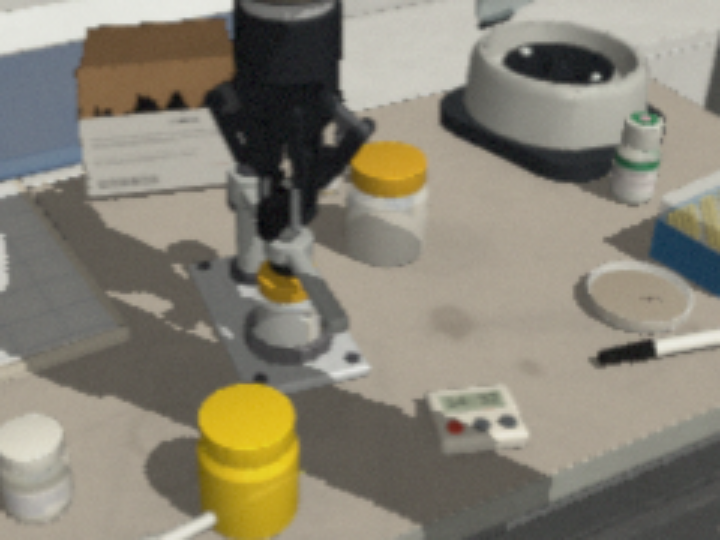

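Grip holds (gap 15.9 mm). Turning clockwise, first 90°, with the thread's 2 mm of descent.

Call:
play_rows(
  increments=[
    [[0,0,0.002],[0,0,0.09],1.0],
    [[0,0,0.003],[0,0,0.18],1.0],
    [[0,0,0.005],[0,0,0.27],1.0],
    [[0,0,0.006],[0,0,0.36],1.0],
    [[0,0,0.008],[0,0,0.45],1.0],
    [[0,0,0.009],[0,0,0.54],1.0],
    [[0,0,0.011],[0,0,0.63],1.0],
    [[0,0,0.012],[0,0,0.72],1.0],
    [[0,0,0.014],[0,0,0.81],1.0],
    [[0,0,0.015],[0,0,0.9],1.0],
    [[0,0,0.017],[0,0,1.0],1.0],
    [[0,0,0.017],[0,0,1.0],1.0],
  ],
)

```text
t: 11.48
tcp_pos: [0.5393, 0.2193, 0.1218]
ee_rot: [[0.838, 0.545, 0.002], [0.545, -0.838, -0.001], [0.001, 0.001, -1.0]]
wrist_force: [-1.3, -0.5, 5.2]
finger_gap: 0.0162
```

Run:
```python
from arm import *
s=env.state();y=s["ee_rot"][:,1];print(s["t"],s["tcp_pos"],np.degrees(np.arctan2(y[1],y[0])),s["joint_pos"],s["finger_gap"],s["wrist_force"],s["moment"])
```

```text
11.475 [0.53932739 0.21927026 0.1217778 ] -56.95120200377364 [-1.1073907   0.58795464  0.90949652  1.90555798 -0.5754366   0.93179
 -0.91404401] 0.016217803342825167 [-1.28806549 -0.47050695  5.24702711] [-0.16455347  0.20129534 -0.06614994]
```

Call:
play_rows(
  increments=[
    [[0,0,0.002],[0,0,0.09],1.0],
    [[0,0,0.003],[0,0,0.18],1.0],
    [[0,0,0.005],[0,0,0.27],1.0],
    [[0,0,0.006],[0,0,0.36],1.0],
    [[0,0,0.007],[0,0,0.4],1.0],
    [[0,0,0.007],[0,0,0.4],1.0],
  ],
)

```text
t: 12.22
tcp_pos: [0.5394, 0.2189, 0.121]
ee_rot: [[0.999, -0.051, 0.002], [-0.051, -0.999, -0.001], [0.002, 0.001, -1.0]]
wrist_force: [-1.3, -1.5, 5.3]
finger_gap: 0.0161
```

```bash
cat > st.py <<'E'
from arm import *
s=env.state();y=s["ee_rot"][:,1];print(s["t"],s["tcp_pos"],np.degrees(np.arctan2(y[1],y[0])),s["joint_pos"].round(3),s["finger_gap"],s["wrist_force"].round(2),s["moment"].round(3))
E
python3 st.py
```

```text
12.225 [0.53940461 0.21890858 0.1209606 ] -92.92284937012995 [-1.192  0.67   1.068  1.91  -0.705  0.995 -1.422] 0.016088333161953565 [-1.29 -1.46  5.26] [-0.26   0.168  0.025]
```

Now small steps (about 3° each) until the moment shows the stop.

Call:
play_rows(
  increments=[
    [[0,0,0.0005],[0,0,0.02],1.0],
    [[0,0,0.001],[0,0,0.035],1.0],
    [[0,0,0.001],[0,0,0.035],1.0],
  ],
)

```text
t: 12.6
tcp_pos: [0.5394, 0.2189, 0.1209]
ee_rot: [[0.994, -0.106, 0.002], [-0.106, -0.994, -0.001], [0.002, 0.0, -1.0]]
wrist_force: [-0.3, -1.3, 4.9]
finger_gap: 0.0159
```

```bash
python3 st.py
```

```text
12.6 [0.53942432 0.21889098 0.12089755] -96.10723470050937 [-1.198  0.678  1.081  1.911 -0.716  1.001 -1.467] 0.01588772470201729 [-0.35 -1.29  4.88] [-0.351  0.125  0.034]
```

Call:
play_rows(
  increments=[
    [[0,0,0.0005],[0,0,0.02],1.0],
    [[0,0,0.001],[0,0,0.035],1.0],
    [[0,0,0.001],[0,0,0.035],1.0],
  ],
)

```text
t: 12.98
tcp_pos: [0.5394, 0.2189, 0.1209]
ee_rot: [[0.987, -0.16, 0.002], [-0.16, -0.987, -0.001], [0.002, 0.0, -1.0]]
wrist_force: [-1.1, -1.9, 6.5]
finger_gap: 0.0159
```

```bash
python3 st.py
```

```text
12.975 [0.539419   0.21889379 0.12086057] -99.21908803246166 [-1.204  0.686  1.095  1.911 -0.727  1.008 -1.511] 0.01590044436070664 [-1.1  -1.85  6.48] [-0.352  0.191  0.133]
```

Call:
play_rows(
  increments=[
    [[0,0,0.0005],[0,0,0.02],1.0],
    [[0,0,0.001],[0,0,0.035],1.0],
    [[0,0,0.001],[0,0,0.035],1.0],
  ],
)

```text
t: 13.35
tcp_pos: [0.5394, 0.2188, 0.1208]
ee_rot: [[0.977, -0.213, 0.002], [-0.213, -0.977, -0.001], [0.002, 0.001, -1.0]]
wrist_force: [-0.5, -1.4, 6.8]
finger_gap: 0.0161
```

```bash
python3 st.py
```

```text
13.35 [0.53941824 0.21883337 0.12081046] -102.30880630978014 [-1.21   0.695  1.108  1.911 -0.738  1.015 -1.555] 0.01610646168194853 [-0.46 -1.39  6.76] [-0.414  0.262  0.364]
```

Call:
play_rows(
  increments=[
    [[0,0,0],[0,0,0.02],1.0],
    [[0,0,0],[0,0,0.035],1.0],
    [[0,0,0],[0,0,0.035],1.0],
  ],
)

```text
t: 13.72
tcp_pos: [0.5398, 0.2188, 0.1209]
ee_rot: [[0.964, -0.265, 0.003], [-0.265, -0.964, -0.002], [0.003, 0.001, -1.0]]
wrist_force: [-0.1, -1.2, 5.8]
finger_gap: 0.0161
```

```bash
python3 st.py
```

```text
13.725 [0.53980144 0.21877562 0.12085381] -105.37142246139759 [-1.216  0.703  1.121  1.911 -0.748  1.022 -1.599] 0.016103446416561935 [-0.13 -1.18  5.84] [-0.537  0.005  0.678]
```

The moment climbs steadily (0.03 → 0.68 N m) from a tool angle of about −98° on, so the screw is bottomed. Now backing off about 90° from there.

Call:
play_rows(
  increments=[
    [[0,0,0],[0,0,-0.07],1.0],
    [[0,0,-0.002],[0,0,-0.16],1.0],
    [[0,0,-0.003],[0,0,-0.25],1.0],
    [[0,0,-0.005],[0,0,-0.34],1.0],
    [[0,0,-0.006],[0,0,-0.43],1.0],
    [[0,0,-0.008],[0,0,-0.52],1.0],
    [[0,0,-0.009],[0,0,-0.61],1.0],
    [[0,0,-0.011],[0,0,-0.7],1.0],
    [[0,0,-0.012],[0,0,-0.79],1.0],
    [[0,0,-0.014],[0,0,-0.88],1.0],
    [[0,0,-0.015],[0,0,-0.95],1.0],
    [[0,0,-0.015],[0,0,-1.0],1.0],
    [[0,0,-0.015],[0,0,-1.0],1.0],
  ],
)

```text
t: 15.35
tcp_pos: [0.5391, 0.2199, 0.1227]
ee_rot: [[0.267, 0.964, 0.001], [0.964, -0.267, 0.002], [0.002, 0.001, -1.0]]
wrist_force: [-2.3, -0.3, 6.4]
finger_gap: 0.0161
```

Call:
play_rows(
  increments=[
    [[0,0,-0.001],[0,0,-0.04],1.0],
    [[0,0,-0.002],[0,0,-0.08],1.0],
    [[0,0,-0.002],[0,0,-0.08],1.0],
  ],
)

```text
t: 15.72
tcp_pos: [0.539, 0.2199, 0.1228]
ee_rot: [[0.144, 0.99, 0.001], [0.99, -0.144, 0.001], [0.001, 0.001, -1.0]]
wrist_force: [-2.0, 0.0, 6.2]
finger_gap: 0.0159
```

```bash
python3 st.py
```

```text
15.725 [0.53899275 0.21990807 0.12282082] -8.301219698096588 [-0.965  0.508  0.684  1.898 -0.412  0.878 -0.219] 0.015911290937171793 [-1.97  0.02  6.24] [-0.027  0.386 -0.028]
```

Releasing and rising to check.

Call:
play_rows(
  increments=[
    [[0,0,0],[0,0,0],0.7],
    [[0,0,0],[0,0,0],0.3],
    [[0,0,0],[0,0,0],0.0],
    [[0,0,0],[0,0,0],0.0],
    [[0,0,-0.2],[0,0,0],0.0],
    [[0,0,-0.5],[0,0,0],0.0],
    [[0,0,-0.8],[0,0,0],0.0],
    [[0,0,-0.8],[0,0,0],0.0],
  ],
)

```text
t: 16.73
tcp_pos: [0.5404, 0.2198, 0.2209]
ee_rot: [[0.145, 0.989, 0.005], [0.989, -0.145, 0.003], [0.004, 0.005, -1.0]]
wrist_force: [-0.5, -0.0, -0.9]
finger_gap: 0.0854
```

Run:
```python
from arm import *
s=env.state();print(s["t"],s["tcp_pos"],s["wrist_force"],s["finger_gap"])
p,d=read_camera("wrist");W=cloud("wrist",d,s);cv2.imwrite("pics/w9.png",p[:,:,::-1]);W=W.reshape(-1,3)
q=W[(W[:,2]>.147)&(W[:,2]<.16)&(np.hypot(W[:,0]-.538,W[:,1]-.2205)<.045)]
r=cv2.minAreaRect(q[:,:2].astype(np.float32));l=cv2.fitLine(q[:,:2].astype(np.float32),cv2.DIST_HUBER,0,.001,.001).ravel();print("bar",len(q),r,np.degrees(np.arctan2(l[1],l[0])),np.median(q[:,2]))
P=np.array([.6315,.209])
for lo,hi in((.03,.08),(.115,.2),(.03,.2)):
    rr=np.hypot(*(W[:,:2]-P).T);q=W[(W[:,2]>.105)&(W[:,2]<.114)&(rr>lo)&(rr<hi)&(np.abs(W[:,1]-.22)<.03)&(W[:,0]<.63)]
    if len(q)>20: l=cv2.fitLine(q[:,:2].astype(np.float32),cv2.DIST_HUBER,0,.001,.001).ravel();print("arm",len(q),np.degrees(np.arctan2(l[1],l[0])),q.mean(0))
armang("a9")
```

```text
16.725 [0.54041523 0.21982633 0.2209031 ] [-0.52942977 -0.00873989 -0.92373445] 0.0853994746915354
bar 1554 ((0.5381969809532166, 0.21931402385234833), (0.0723939910531044, 0.017207344993948936), 84.74484252929688) 84.32252 0.1548035630015927
arm 1409 -7.4349747 [0.57749525 0.21500816 0.10978224]
arm 1395 -7.158853 [0.47528594 0.22753109 0.10915817]
arm 3246 -6.83257 [0.52766511 0.22110144 0.10962072]
scene 180 bar c [0.5398 0.2205] [0.0696 0.014 ] arm dir 172.8453181806526 bar dir 84.746315 zmax 0.15698555058048372
side 198 bar c [0.5348 0.2209] [0.0698 0.0156] arm dir 173.00036294057324 bar dir 83.631424 zmax 0.156731688877515
```

View pics/w9.png

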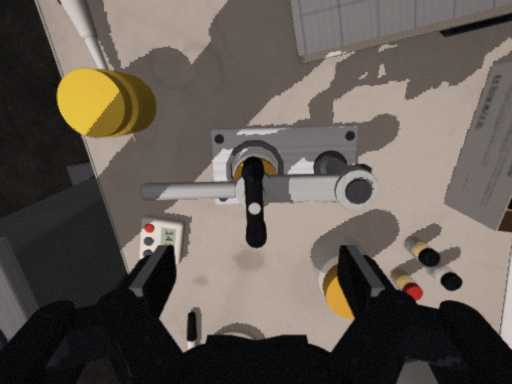

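View pics/a9_side.png

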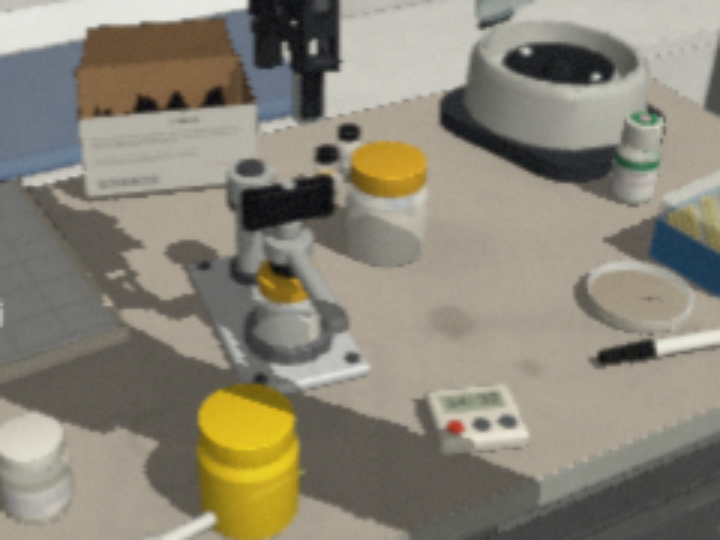

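```bash
python3 -c "
from cell import env
print(env.close_job()); print(env.state()['t'])"
```

```text
the job is handed in; nothing more can be done
None
the job is handed in; nothing more can be done
```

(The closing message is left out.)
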